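# Lock the gas service hatch with its blade key

### The job

Lock the hatch of the bench's gas service box: take the orange-handled blade key from its blue stand, seat the blade in the brass slotted lock, push the lock in against its spring and turn it a quarter turn clockwise until the slot lines up with the green marks, so that it springs back up latched. Work the lock with the key only and gently (never push hard against the box), then put the key back upright, fully home in its stand. Leave everything else on the bench where it is.

Things in the scene. Friction and masses are not known exactly. Their poses are not given: they have to be found in the camera images.
- key_centre (a point): Centre of the handle of the loose blade key (60 g). Orange handle 34 (x) x 14 (y) x 44 (z) mm; grip it across the 14 mm. Axes: x along the blade's width, y across its thickness, z up. At the start the key stands upright in the stand, handle resting on the stand's top. The key is the same both ways round (half turn about z).
- key: The blade key's origin: middle of the steel blade's tip, 44 mm below key_centre. The blade is 22 (x) x 3 (y) mm and stands 22 mm out of the middle of the handle's underside; axes as key_centre's.
- stand_mouth (a point): Centre of the pocket's mouth in the top of the fixed blue key stand (block 70 x 60 x 36 mm high). Pocket: a slot 25 (x) x 5.5 (y) mm, 26 mm deep, edges chamfered 2.5 mm; x along the slot, z up. The key is home when its handle rests on the stand's top: key_centre 22 mm above this point. Either way round will do.
- servicebox: Fixed grey gas service box, 140 (x) x 120 (y) x 50 (z) mm, origin at the centre of its underside, yellow pipe ends on its +x side. On its top a white hatch panel 100 x 92 mm with the brass lock in its middle (in a 40 mm square opening), red marks along box x (unlocked) and green marks along box y (locked). The key pressing on lock or box with more than 22 N in all (push and turning forces added) damages it.
- lock_axis (a point): Point on the lock's vertical turning axis, fixed to the box, 60 mm above the bench, axes as the box's. Panel and lock stand 0 to 28 mm higher than nominal on an adjustable black frame (not tracked, differs each time, stays put). Nominally the panel's top is level with this point, the lock head's top 5 mm above it, the slot's floor 1 mm below it.
- lock_base (a point): Point on the lock's axis at the box's top, 10 mm below lock_axis. The lock: a brass head about 32 mm across, its straight slot 5 mm wide, 6 mm deep, 32 mm long, open at both ends. Spring-loaded: it can be pushed down 7 mm; 4 N at first, 1.2 N more per mm, about 12.4 N at the bottom, where it is solid.
- lock_turn (a joint): Turn of the lock in rad, growing clockwise from above. 0: slot along box x (red marks); 1.57: along box y (green marks); hard stop at 1.75. Starts at 0 to 0.2; takes about 0.03 N m. Must be pushed down at least 4.5 mm (about 9.5 N) and kept there from 0.35 to 1.3 rad, else it is blocked at about 0.35. Released past 1.35 it springs up and cannot turn back.
- bottle_a: Bystander: white plastic bottle, 52 mm across, 115 mm high.
- bottle_b: Bystander: white plastic bottle, 52 mm across, 115 mm high.
- blue_bottle: Bystander: blue plastic bottle with white cap, 50 mm across, 110 mm high.
- burner: Bystander: Bunsen burner, blue foot 84 mm across, steel tube, 135 mm high.
- matchbox: Bystander: red and white match box, 36 x 54 x 15 mm.
- vial: Bystander: amber glass vial with black cap, 26 mm across, 50 mm high.
- beaker: Bystander: clear plastic beaker, 70 mm across, 85 mm high.

How it is judged:
By the outcome, as a careful person would: the job done as asked, in the order asked, and still so for the second after the job is handed in, with the robot touching nothing.
It also fails if it takes over 64 s, if anything falls off the work surface, if the arm or the gripper's body presses on something with over 40 N, if the wrist force passes 120 N, or if a joint passes its speed limit or range.

### The arm

A 6-joint arm with a two-finger parallel gripper is mounted at the origin on the work surface. World frame = base frame: x ahead of the robot, y to its left, z up, the work surface at z = 0. Lengths are in mm, angles in rad, forces in N, time in s.
With the tool pointing down it reaches from about 350 to 975 mm from the base axis. Payload 7.1 kg.
Tool frame: the origin (TCP) lies at the very end of the fingers, on their centre line; the grasp point (between the pads) lies 19 mm behind it (ctrl.tcp_to_grasp is the distance from the TCP to the grasp point, in mm); z points along the fingers, x is the direction in which the jaws open and shut, and the axes are right-handed (so a half turn about z gives the same grasp; the last joint's range is limited). The gripper opens to 88 mm and grips with 3 to 60 N. Pads are 20 mm wide; open, the fingers measure 115 mm over their backs; the gripper's body (75 mm by 178 mm) begins 61 mm behind the grasp point.
Start: joints at [-1.368, 0.423, 1.63, -0, 1.089, -0.019], TCP at [137.511, -609.668, 222.675] pointing down, gripper open.
Joint ranges: [-3, 3], [-0.9, 2.11], [0.09, 2.58], [-1.31, 4.45], [0.11, 2.69], [-2.54, 2.54]. Speed limits (rad/s): [2.39, 2.39, 3.01, 3.14, 3.14, 3.14].

### API

Orientations are given as a rotation vector (axis times angle).
In Python, from workcell import get_obs, viewer, ctrl, masks_of gives the robot as it stands. The module is installed in compiled form; this text tells all that it offers.
- The arm moves only by the shell command python3 -m inch 'ROWS'. ROWS is JSON, a list of rows, each an object of numbers: "tx", "ty", "tz": the shift along the tool's x, y, z in cm; "ax", "ay", "az": the turn, a rotation vector about the tool's x, y, z in degrees; "jaw": the opening, from 0 (shut) to 1 (fully open). In form: [{"tx": .., "ty": .., "tz": .., "ax": .., "ay": .., "az": .., "jaw": ..}, ...]. A call has 1 to 12 rows; each row shifts and turns the commanded pose from where the row before left it, along the tool's axes as they then stand; what a row does not reach is not made up. A row lasts 1/8 s, in which the tool goes at most 62.5 mm and 10.7 degrees, less where a joint would pass 70% of its speed; a pose out of reach is approached as far as the arm can. A call is refused whole if a number of a shift passes 6.25 or a number of a turn 10.7, either way. A call with a gripper value outside its range is refused whole. The fingers move at their own pace and stop on an object; the grip force is fixed at half the most. Time passes only in rows, so rows that do not move let the fingers close. It gives the time, the measured TCP pose, the force and the opening at its end, in the units of the state.
- get_obs(): the state, without advancing time (a new reading comes with each control period).
- viewer.get_image(name): name is "side" or "top" or "wrist"; returns (picture, depth): 420x560x3 uint8, red, green, blue; 420x560 float32, mm along the optical axis (not along the pixel's ray), 0 where there is no reading.
- viewer.get_calibration(name): a dict with "fx", "fy", "cx", "cy" (pixels), "rvec" (rotation vector, rad) and "tvec" (3), from world to camera coordinates, as OpenCV has them. Camera axes: x right, y down, z forward; pixel columns grow to the right and rows downward; lengths in mm; the calibration is good to about 2 mm. A picture is of the moment at which its call begins: read the wrist's pose just before it. get_calibration takes no time and is no camera call; for the wrist camera it gives the pose at the moment of the call.
- ctrl.close_job(): hands the job in, once; it reports no verdict.
Trained networks look in the newest picture that a camera, given by its name, has taken for a name from the list of things; names that differ only in an ending like _2 or _b are one class to them, and where a whole thing is asked for, a point or a joint stands for the part that bears it (a point fixed in the world has none). Each returns a list of dicts, best first, with "score" (0 to 1); they miss things now and then, are a little off and sometimes report something else, mostly with a low value. They report only what shows in the picture. A call takes as long as a camera call.
- masks_of(camera, thing): "pixels" (420x560 bool, what is visible of it) and "location" ([column, row] in pixels, amid what is visible of it).
The state is a dict: "t": time; "qpos": joint angles; "qvel": joint speeds; "joint_torque": joint torques, N m; "ee_pos": TCP position; "orientation": TCP orientation; "ft_force": force on the tool from outside, world axes, zero at the start; "moment": the same for the moment, N m; "width": finger opening in mm.
Only numpy, scipy, OpenCV 4.12 (cv2) and the standard library are available. Lean on these libraries where they do the work, as an engineer would, in place of code of your own. Each camera call takes 0.05 s, during which the arm holds its last target. There are 200 camera calls.

## Working session

There is one attempt and no reset: what is moved stays moved. The work goes in short steps, Python scripts to look and compute and a shell command to move; the robot and the scene stay as the last step left them, time stands still between calls to the robot, and variables do not carry over. Pictures are saved under pics/ and viewed, about 8 in all and at most 12, crops included, and the job is handed in when it is done.

```bash
mkdir -p pics
cat > h.py <<'E'
import numpy as np, cv2
from workcell import get_obs, viewer, ctrl, masks_of
from scipy.spatial.transform import Rotation as R
def shot(n):
    K=viewer.get_calibration(n); im,d=viewer.get_image(n); return K,im,d
def pts(K,d,m):
    v,u=np.nonzero(m&(d>0)); z=d[v,u]
    c=np.c_[(u-K['cx'])/K['fx']*z,(v-K['cy'])/K['fy']*z,z]
    return (c-np.ravel(K['tvec']))@R.from_rotvec(np.ravel(K['rvec'])).as_matrix()
def pix(K,p):
    c=R.from_rotvec(np.ravel(K['rvec'])).apply(np.atleast_2d(p))+np.ravel(K['tvec'])
    return np.c_[c[:,0]/c[:,2]*K['fx']+K['cx'],c[:,1]/c[:,2]*K['fy']+K['cy']]
def save(im,f): cv2.imwrite('pics/'+f,im[:,:,::-1])
E
python3 - <<'E'
from h import *
o=get_obs();print(o['t'],o['ee_pos'],o['orientation'],R.from_rotvec(o['orientation']).as_matrix().round(3))
ims=[]
for n in ('top','side'):
    K,im,d=shot(n);ims.append(im)
    print(n,K)
    for th in ('key','servicebox','stand_mouth','lock_turn'):
        for r in masks_of(n,th)[:2]:
            p=pts(K,d,r['pixels'])
            print(th,round(r['score'],2),np.round(r['location']),len(p),np.median(p,0).round(),p.min(0).round(),p.max(0).round())
save(np.vstack(ims)[:, :],'a.png')
save(cv2.resize(np.vstack(ims),(450,600)) if 0 else ims[0],'top.png');save(ims[1],'side.png')
E
```

```text
0.0 [ 137.38612273 -609.18062137  221.93024746] [-2.45287740e+00  1.96143238e+00  1.77544694e-03] [[ 0.22  -0.976 -0.   ]
 [-0.976 -0.22   0.001]
 [-0.001 -0.    -1.   ]]
top {'fx': 513.4672743793252, 'fy': 513.4672743793252, 'cx': 279.7736931596248, 'cy': 212.4055199151901, 'rvec': array([ 2.16057474, -2.19224932,  0.10081446]), 'tvec': array([  -3.39285311,  571.28141286, 1321.96833021])}
servicebox 0.8 [217. 214.] 2914 [564. 154.  54.] [482.  88.  -6.] [680. 233.  73.]
stand_mouth 0.74 [354. 225.] 599 [ 532. -212.   36.] [ 499. -257.   -5.] [ 574. -189.   83.]
stand_mouth 0.24 [444. 195.] 742 [ 611. -445.   43.] [ 574. -498.   -3.] [ 654. -398.   92.]
lock_turn 0.41 [214. 220.] 137 [558. 158.  65.] [543. 141.  55.] [574. 174.  73.]
side {'fx': 445.35291953971284, 'fy': 445.35291953971284, 'cx': 282.94506513360886, 'cy': 218.40222329344743, 'rvec': array([ 0.76449629, -2.41266711,  1.3420659 ]), 'tvec': array([452.61597934, 247.00477558, 762.79414921])}
key 0.73 [337. 193.] 207 [ 532. -213.   62.] [ 516. -363.   -0.] [ 605. -208.   82.]
servicebox 0.88 [234. 278.] 4332 [536. 181.  49.] [479.  47.  -2.] [683. 229.  67.]
stand_mouth 0.65 [335. 210.] 645 [ 523. -192.   27.] [ 498. -308.   -2.] [ 601. -182.   45.]
stand_mouth 0.47 [256. 188.] 704 [ 722. -121.   57.] [ 704. -300.   -2.] [ 867. -106.  116.]
lock_turn 0.67 [233. 264.] 195 [554. 161.  64.] [540. 142.  52.] [575. 175.  67.]
lock_turn 0.44 [256. 188.] 720 [ 722. -122.   56.] [ 704. -311.   -3.] [ 872. -106.  116.]
```

View pics/top.png

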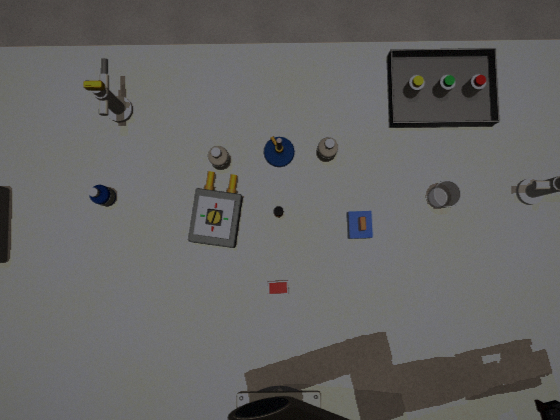

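View pics/side.png

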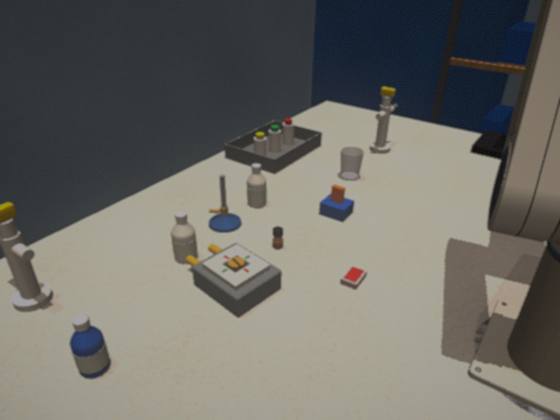

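Top view: the box is at pixel (215,215) with its pipes towards +x. The key and stand are at (360,225). The side view agrees. I'll get the wrist camera mount geometry and rough yaws, then move.

```bash
python3 - <<'E'
from h import *
o=get_obs();K=viewer.get_calibration('wrist');T=R.from_rotvec(o['orientation']).as_matrix()
Rc=R.from_rotvec(np.ravel(K['rvec'])).as_matrix();c=-Rc.T@np.ravel(K['tvec'])
print('cam in tool',T.T@(c-o['ee_pos']),'axes in tool (rows)\n',(Rc@T).round(3),K['fx'])
K,im,d=shot('top')
hsv=cv2.cvtColor(im,cv2.COLOR_RGB2HSV)
P=pts(K,d,np.ones(d.shape,bool)).reshape(-1,3) if (d>0).all() else None
def yaw(m,zr,name):
    p=pts(K,d,m);p=p[(p[:,2]>zr[0])&(p[:,2]<zr[1])]
    r=cv2.minAreaRect(p[:,:2].astype(np.float32));print(name,len(p),r,p[:,2].mean())
for th,zr in (('servicebox',(40,80)),('stand_mouth',(25,45)),):
    r=masks_of('top',th)[0]; yaw(r['pixels'],zr,th)
b=np.zeros(d.shape,bool);b[205:245,340:380]=1
org=b&(hsv[...,0]<20)&(hsv[...,1]>120)&(hsv[...,2]>80);yaw(org,(60,95),'key')
E
python3 -m inch '[{"tx":-2.95,"ty":-4.7},{"tx":-2.95,"ty":-4.7},{"tx":-2.95,"ty":-4.7},{"tx":-2.95,"ty":-4.7},{"tx":-2.95,"ty":-4.7},{"tx":-2.95,"ty":-4.7},{"tx":-2.95,"ty":-4.7},{"tx":-2.95,"ty":-4.7},{"tx":-2.95,"ty":-4.7},{"tx":-2.95,"ty":-4.7}]'
```

```text
cam in tool [   0.86560678  -82.70218067 -160.42756372] axes in tool (rows)
 [[ 1.    -0.001 -0.001]
 [ 0.     0.952 -0.305]
 [ 0.001  0.305  0.952]] 359.41411308442144
servicebox 2507 ((579.3091430664062, 154.5625762939453), (120.5694351196289, 181.3790283203125), 81.15010833740234) 56.283927838991765
stand_mouth 511 ((536.200439453125, -219.03468322753906), (69.65123748779297, 60.58628845214844), 0.3906162679195404) 36.36379442556083
key 63 ((536.7613525390625, -219.55894470214844), (31.069169998168945, 12.931758880615234), 7.847406387329102) 79.79542810157807$[0]: bad value
```

```bash
python3 -m inch '[{"tx":-2.93,"ty":-4.75,"tz":0,"ax":0,"ay":0,"az":0,"jaw":1},{"tx":-2.93,"ty":-4.75,"tz":0,"ax":0,"ay":0,"az":0,"jaw":1},{"tx":-2.93,"ty":-4.75,"tz":0,"ax":0,"ay":0,"az":0,"jaw":1},{"tx":-2.93,"ty":-4.75,"tz":0,"ax":0,"ay":0,"az":0,"jaw":1},{"tx":-2.93,"ty":-4.75,"tz":0,"ax":0,"ay":0,"az":0,"jaw":1},{"tx":-2.93,"ty":-4.75,"tz":0,"ax":0,"ay":0,"az":0,"jaw":1},{"tx":-2.93,"ty":-4.75,"tz":0,"ax":0,"ay":0,"az":0,"jaw":1},{"tx":-2.93,"ty":-4.75,"tz":0,"ax":0,"ay":0,"az":0,"jaw":1},{"tx":-2.93,"ty":-4.75,"tz":0,"ax":0,"ay":0,"az":0,"jaw":1},{"tx":-2.93,"ty":-4.75,"tz":0,"ax":0,"ay":0,"az":0,"jaw":1}]'
```

```text
t: 1.9
ee_pos: [537.7, -217.9, 222.9]
orientation: [-2.454, 1.962, -0.001]
ft_force: [0.0, -2.1, -0.7]
width: 87.2
```

```bash
python3 -m inch '[{"tx":0,"ty":0,"tz":0,"ax":0,"ay":0,"az":-10.5,"jaw":1},{"tx":0,"ty":0,"tz":0,"ax":0,"ay":0,"az":-10.5,"jaw":1},{"tx":0,"ty":0,"tz":0,"ax":0,"ay":0,"az":-10.5,"jaw":1},{"tx":0,"ty":0,"tz":0,"ax":0,"ay":0,"az":-10.5,"jaw":1},{"tx":0,"ty":0,"tz":0,"ax":0,"ay":0,"az":-10.5,"jaw":1},{"tx":0,"ty":0,"tz":0,"ax":0,"ay":0,"az":-10.5,"jaw":1},{"tx":0,"ty":0,"tz":0,"ax":0,"ay":0,"az":-10.5,"jaw":1},{"tx":0,"ty":0,"tz":0,"ax":0,"ay":0,"az":-10.5,"jaw":1}]' && python3 -m inch '[{"tx":0,"ty":0,"tz":0,"ax":0,"ay":0,"az":-10.5,"jaw":1},{"tx":0,"ty":0,"tz":0,"ax":0,"ay":0,"az":-10.5,"jaw":1},{"tx":0,"ty":0,"tz":0,"ax":0,"ay":0,"az":-10.5,"jaw":1},{"tx":0,"ty":0,"tz":0,"ax":0,"ay":0,"az":-10.5,"jaw":1},{"tx":0,"ty":0,"tz":0,"ax":0,"ay":0,"az":-10.5,"jaw":1},{"tx":0,"ty":0,"tz":0,"ax":0,"ay":0,"az":-10.5,"jaw":1},{"tx":0,"ty":0,"tz":0,"ax":0,"ay":0,"az":-10.5,"jaw":1},{"tx":0,"ty":0,"tz":0,"ax":0,"ay":0,"az":-10.5,"jaw":1}]'
cat > w.py <<'E'
from h import *
def rep(p,name):
    r=cv2.minAreaRect(p[:,:2].astype(np.float32));print(name,len(p),np.round(r[0],1),np.round(r[1],1),round(r[2],2),'z',np.percentile(p[:,2],[5,50,95]).round(1))
E
python3 - <<'E'
from w import *
o=get_obs();print(o['ee_pos'].round(1),o['orientation'].round(4),o['qpos'].round(3))
T=R.from_rotvec(o['orientation']).as_matrix();print('yaw',np.degrees(np.arctan2(T[1,0],T[0,0])))
K,im,d=shot('wrist');save(im,'w1.png')
hsv=cv2.cvtColor(im,cv2.COLOR_RGB2HSV)
for th in('key','stand_mouth'):
    for r in masks_of('wrist',th)[:1]:
        print(th,r['score'],r['location']);p=pts(K,d,r['pixels'])
        if th=='key': rep(p[(p[:,2]>74)&(p[:,2]<86)],'keytop')
        else: rep(p[(p[:,2]>32)&(p[:,2]<40)],'standtop')
E
```

```text
t: 2.9
ee_pos: [536.4, -219.3, 222.7]
orientation: [3.136, 0.193, 0.0]
ft_force: [-0.4, -0.5, -0.3]
width: 88.0
t: 3.9
ee_pos: [536.4, -219.4, 222.8]
orientation: [2.201, 2.242, 0.0]
ft_force: [0.0, 0.3, -0.1]
width: 88.0
[ 536.4 -219.4  222.8] [2.2009e+00 2.2417e+00 1.0000e-04] [-0.409  0.357  1.733  0.     1.052 -1.998]
yaw 91.05310300595657
key 0.6 [281.8, 189.9]
keytop 587 [ 534.9 -221.1] [33.9 13.5] 0.77 z [75.8 78.1 79.5]
stand_mouth 0.88 [287.3, 175.6]
standtop 3441 [ 535.3 -221.4] [70.2 60.1] 1.37 z [33.3 34.5 35.6]
```

View pics/w1.png

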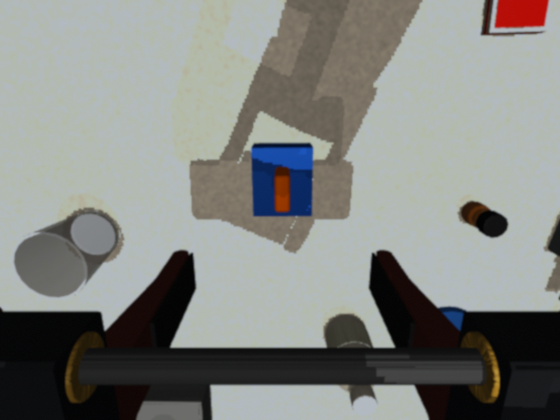

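Wrist view: the orange key is at (282,190) in the blue stand, and its measured size is right (34x13.5). Tool yaw matches. Now down and grip.

```bash
python3 -m inch '[{"tx":-0.18,"ty":-0.14,"tz":4,"ax":0,"ay":0,"az":0,"jaw":0.7},{"tx":0,"ty":0,"tz":4.5,"ax":0,"ay":0,"az":0,"jaw":0.5},{"tx":0,"ty":0,"tz":4.5,"ax":0,"ay":0,"az":0,"jaw":0.5},{"tx":0,"ty":0,"tz":3,"ax":0,"ay":0,"az":0,"jaw":0.4},{"tx":0,"ty":0,"tz":1.5,"ax":0,"ay":0,"az":0,"jaw":0.4},{"tx":0,"ty":0,"tz":0.5,"ax":0,"ay":0,"az":0,"jaw":0.4},{"tx":0,"ty":0,"tz":0,"ax":0,"ay":0,"az":0,"jaw":0.3},{"tx":0,"ty":0,"tz":0,"ax":0,"ay":0,"az":0,"jaw":0},{"tx":0,"ty":0,"tz":0,"ax":0,"ay":0,"az":0,"jaw":0},{"tx":0,"ty":0,"tz":0,"ax":0,"ay":0,"az":0,"jaw":0},{"tx":0,"ty":0,"tz":0,"ax":0,"ay":0,"az":0,"jaw":0}]'
```

```text
t: 5.42
ee_pos: [535.7, -220.8, 43.7]
orientation: [2.207, 2.234, 0.002]
ft_force: [1.0, 5.2, 6.2]
width: 13.7
```

```bash
python3 -m inch '[{"tx":0,"ty":0,"tz":-1,"ax":0,"ay":0,"az":0,"jaw":0},{"tx":0,"ty":0,"tz":-3.5,"ax":0,"ay":0,"az":0,"jaw":0},{"tx":0,"ty":0,"tz":-5,"ax":0,"ay":0,"az":0,"jaw":0},{"tx":0,"ty":0,"tz":-4,"ax":0,"ay":0,"az":0,"jaw":0},{"tx":1,"ty":0,"tz":-1.5,"ax":0,"ay":0,"az":0,"jaw":0}]' && python3 -m inch '[{"tx":4,"ty":0.3,"tz":0,"ax":0,"ay":0,"az":0,"jaw":0},{"tx":4.8,"ty":0.35,"tz":0,"ax":0,"ay":0,"az":0,"jaw":0},{"tx":4.8,"ty":0.35,"tz":0,"ax":0,"ay":0,"az":0,"jaw":0},{"tx":4.8,"ty":0.35,"tz":0,"ax":0,"ay":0,"az":0,"jaw":0},{"tx":4.8,"ty":0.35,"tz":0,"ax":0,"ay":0,"az":0,"jaw":0},{"tx":4.8,"ty":0.35,"tz":0,"ax":0,"ay":0,"az":0,"jaw":0},{"tx":4.8,"ty":0.35,"tz":0,"ax":0,"ay":0,"az":0,"jaw":0},{"tx":3,"ty":0.3,"tz":0,"ax":0,"ay":0,"az":0,"jaw":0},{"tx":1,"ty":0.1,"tz":1,"ax":0,"ay":0,"az":5,"jaw":0},{"tx":0,"ty":0,"tz":1.5,"ax":0,"ay":0,"az":5,"jaw":0},{"tx":0,"ty":0,"tz":1,"ax":0,"ay":0,"az":0,"jaw":0},{"tx":0,"ty":0,"tz":0,"ax":0,"ay":0,"az":0,"jaw":0}]'
python3 - <<'E'
from w import *
o=get_obs();print(o['ee_pos'].round(1),o['orientation'].round(4),o['width'],o['ft_force'])
T=R.from_rotvec(o['orientation']).as_matrix();print('yaw',np.degrees(np.arctan2(T[1,0],T[0,0])))
K,im,d=shot('wrist');save(cv2.resize(im[60:360,80:480],(800,600),interpolation=cv2.INTER_CUBIC),'w2.png');np.savez('w2.npz',im=im,d=d,K=K,allow_pickle=True)
print('tip px',pix(K,o['ee_pos']+T@np.array([[0,0,30.]]).T.ravel()))
for th in('servicebox','lock_turn','key'):
    for r in masks_of('wrist',th)[:1]:
        print(th,r['score'],r['location']);p=pts(K,d,r['pixels'])
        rep(p,th)
        if th=='servicebox': box=r['pixels']
p=pts(K,d,box); print(np.histogram(p[:,2],bins=np.arange(0,110,3)))
E
```

```text
t: 6.05
ee_pos: [536.0, -212.1, 195.6]
orientation: [2.206, 2.231, 0.002]
ft_force: [-0.3, -0.3, -0.3]
width: 14.0
t: 7.55
ee_pos: [557.3, 156.9, 156.4]
orientation: [-2.392, -2.035, 0.004]
ft_force: [-0.0, 0.6, -0.9]
width: 14.0
[557.3 156.9 156.4] [-2.3916 -2.0354  0.0039] 14.004383442843753 [-0.04849842  0.56742389 -0.9376201 ]
yaw 80.80039415695478
tip px [[284.52049318 249.259485  ]]
servicebox 0.77 [285.2, 191.6]
servicebox 23330 [573.3 153.6] [142.5 172.6] 81.16 z [46.7 58.2 63.4]
lock_turn 0.62 [284.1, 211.8]
lock_turn 1582 [558.3 156.1] [33.1 35.5] 86.77 z [57.8 63.9 65.2]
key 0.62 [280.7, 292.0]
key 3468 [555.7 155.7] [14.4 33.8] 80.94 z [157.4 190.3 191.7]
(array([   7,   19,   19,   29,   31,   21,   22,   25,   25,   56,   33,
         36,   23,   36,  143, 3102, 6024,  740,  175, 9837, 1472, 1166,
          3,    0,    0,    0,    0,    0,    0,    0,    0,    0,    0,
          0,    0,    0]), array([  0,   3,   6,   9,  12,  15,  18,  21,  24,  27,  30,  33,  36,
        39,  42,  45,  48,  51,  54,  57,  60,  63,  66,  69,  72,  75,
        78,  81,  84,  87,  90,  93,  96,  99, 102, 105, 108]))
```

View pics/w2.png

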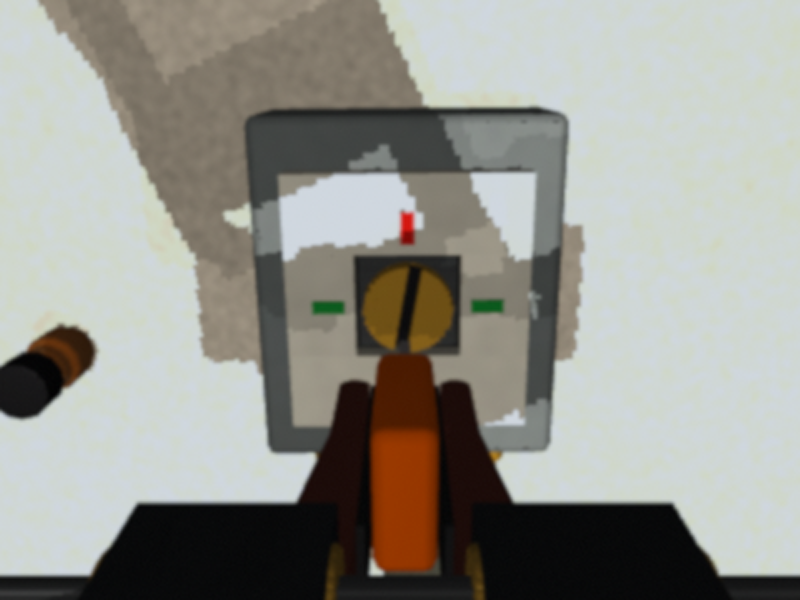

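Lock is unlocked, with the slot about 10° clockwise of box x (crop centre (407,308)). Key is held straight. Refine the centre and slot angle from the same picture.

Run:
```python
from w import *
f=np.load('w2.npz',allow_pickle=True);im,d,K=f['im'],f['d'],f['K'].item()
o=get_obs();T=R.from_rotvec(o['orientation']).as_matrix()
hsv=cv2.cvtColor(im,cv2.COLOR_RGB2HSV)
b=np.zeros(d.shape,bool);b[186:238,255:312]=1
br=b&(hsv[...,0]>14)&(hsv[...,0]<32)&(hsv[...,1]>110)&(hsv[...,2]>50)
# plane intersection at measured head z
z0=np.median(pts(K,d,br)[:,2])
def plane(u,v,z):
    Rc=R.from_rotvec(np.ravel(K['rvec'])).as_matrix();c=-Rc.T@np.ravel(K['tvec'])
    r=np.c_[(u-K['cx'])/K['fx'],(v-K['cy'])/K['fy'],np.ones(len(u))]@Rc
    return c+r*((z-c[2])/r[:,2])[:,None]
v,u=np.nonzero(br);q=plane(u,v,z0)[:,:2]
(c,rad)=cv2.minEnclosingCircle(q.astype(np.float32));print('brass',len(q),z0,c,rad)
v,u=np.nonzero(b&(hsv[...,2]<60)&~br);s=plane(u,v,z0)[:,:2];s=s[np.hypot(*(s-c).T)<rad-2.5]
l=cv2.fitLine(s.astype(np.float32),cv2.DIST_HUBER,0,.01,.01).ravel();a=np.degrees(np.arctan2(l[1],l[0]));
n=np.array([-l[1],l[0]]);print('slot n',len(s),'angle',a,'pt',l[2:],'offset of centre from slot line',n@(np.array(c)-l[2:]))
# marks
for nm,m in(('green',(hsv[...,0]>50)&(hsv[...,0]<75)&(hsv[...,1]>120)),('red',((hsv[...,0]<6)|(hsv[...,0]>174))&(hsv[...,1]>180)&(hsv[...,2]>120))):
    b2=np.zeros(d.shape,bool);b2[150:240,220:350]=1;v,u=np.nonzero(m&b2);p=plane(u,v,z0-5);L=p[u<284].mean(0),p[u>=284].mean(0);print(nm,len(u),L,(L[0]+L[1])/2)
r=masks_of('wrist','key')[0];K2=K;p=pts(K,d,r['pixels']);rep(p[p[:,2]>187],'handle top');t=p[p[:,2]>187].mean(0)
print('tool',o['ee_pos'],'handle in tool',T.T@(t-o['ee_pos']))
yaw=np.degrees(np.arctan2(T[1,0],T[0,0]));sl=(a+360)%180; 
print('tool yaw',yaw)
```

```text
brass 1383 64.05571148606226 (556.67431640625, 157.01805114746094) 17.899396896362305
slot n 215 angle -18.670555 pt [556.20435 156.72633] offset of centre from slot line 0.4268158007580496
green 154 (array([552.54711612, 126.87385941,  59.05571149]), array([561.84989339, 186.15757316,  59.05571149])) [557.19850476 156.51571628  59.05571149]
red 72 (array([527.51282853, 160.10542108,  59.05571149]), array([527.97286437, 161.83384891,  59.05571149])) [527.74284645 160.969635    59.05571149]
handle top 2425 [555.9 155.7] [13.9 33.5] 80.1 z [188.5 190.8 191.8]
tool [558.70799486 157.0473989  158.1343617 ] handle in tool [ -1.92989039  -3.90274993 -32.44292159]
tool yaw 80.72328555190515
```

```bash
python3 -m inch '[{"tx":0.12,"ty":0.04,"tz":1.5,"ax":0,"ay":0,"az":4.7,"jaw":0},{"tx":0,"ty":0,"tz":2,"ax":0,"ay":0,"az":4.7,"jaw":0},{"tx":0,"ty":0,"tz":1,"ax":0,"ay":0,"az":0,"jaw":0},{"tx":0,"ty":0,"tz":0.5,"ax":0,"ay":0,"az":0,"jaw":0},{"tx":0,"ty":0,"tz":0,"ax":0,"ay":0,"az":0,"jaw":0}]'
python3 - <<'E'
from w import *
for i in range(3):
    o=get_obs();print(o['ee_pos'].round(1),o['ft_force'].round(1))
    K,im,d=shot('wrist')
save(cv2.resize(im[150:300,200:400],(800,600),interpolation=cv2.INTER_CUBIC),'w3.png');np.savez('w3.npz',im=im,d=d,K=K)
T=R.from_rotvec(o['orientation']).as_matrix();print('yaw',np.degrees(np.arctan2(T[1,0],T[0,0])),o['orientation'])
for n,q in(('tip-',[0,-11,30.]),('tip0',[0,0,30.])): print(n,pix(K,o['ee_pos']+T@np.array(q)))
E
```

```text
t: 8.43
ee_pos: [559.1, 158.3, 107.8]
orientation: [-2.552, -1.832, -0.0]
ft_force: [0.6, -0.2, -0.5]
width: 13.8
[559.1 158.3 107.8] [ 0.6 -0.2 -0.5]
[559.3 158.3 108.1] [-0.2 -0.4 -0.7]
[559.4 158.4 108.2] [-0.8  0.3 -0.4]
yaw 71.3354907413581 [2.55201845e+00 1.83163334e+00 1.31697760e-03]
tip- [[284.82334103 231.02884873]]
tip0 [[284.76516595 248.84962717]]
```

View pics/w3.png

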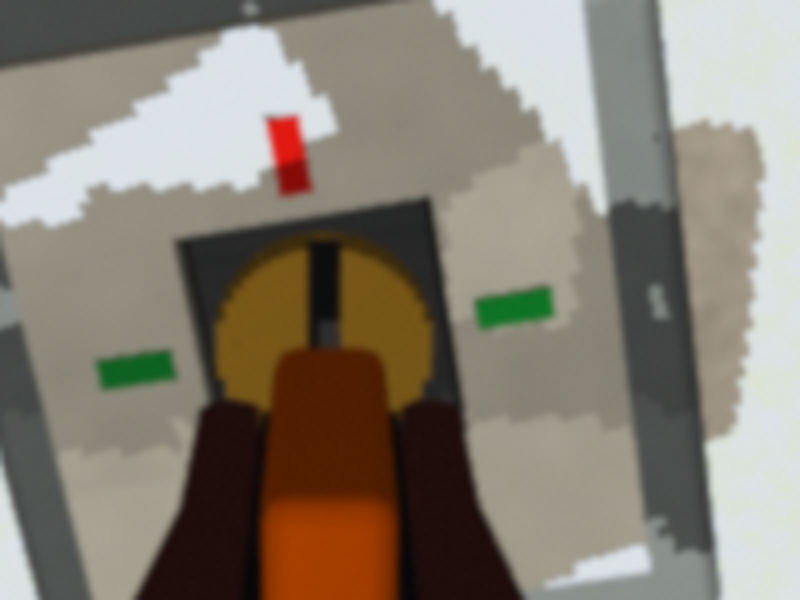

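Crop: slot at column 324 is vertical, so the yaw matches. Blade tip is at column 329, which is 0.5 mm to the right, and the lock centre is about 2 mm toward tool -y. Correct this and descend.

```bash
python3 -m inch '[{"tx":-0.05,"ty":-0.22,"tz":0.5,"ax":0,"ay":0,"az":0,"jaw":0},{"tx":0,"ty":0,"tz":0.4,"ax":0,"ay":0,"az":0,"jaw":0},{"tx":0,"ty":0,"tz":0,"ax":0,"ay":0,"az":0,"jaw":0}]'; python3 -m inch '[{"tx":0,"ty":0,"tz":0.2,"ax":0,"ay":0,"az":0,"jaw":0},{"tx":0,"ty":0,"tz":0.2,"ax":0,"ay":0,"az":0,"jaw":0},{"tx":0,"ty":0,"tz":0.1,"ax":0,"ay":0,"az":0,"jaw":0}]'
python3 - <<'E'
from w import *
for i in range(3):
    o=get_obs();print(o['ee_pos'].round(1),o['ft_force'].round(1),o['moment'].round(2))
    K,im,d=shot('wrist')
save(cv2.resize(im[150:300,200:400],(800,600),interpolation=cv2.INTER_CUBIC),'w4.png')
E
```

```text
t: 8.95
ee_pos: [556.4, 158.4, 98.2]
orientation: [-2.552, -1.831, 0.001]
ft_force: [0.6, -0.2, -0.4]
width: 14.0
t: 9.32
ee_pos: [556.7, 158.5, 93.5]
orientation: [-2.553, -1.831, 0.0]
ft_force: [0.5, -0.4, -0.9]
width: 14.2
[556.7 158.5  93.5] [ 0.5 -0.4 -0.9] [ 0.02 -0.13 -0.01]
[556.6 158.5  93.5] [ 0.1  0.3 -0.5] [-0.   -0.17 -0.05]
[556.7 158.5  93.6] [-0.3 -0.8  0.3] [ 0.04 -0.12 -0.01]
```

View pics/w4.png

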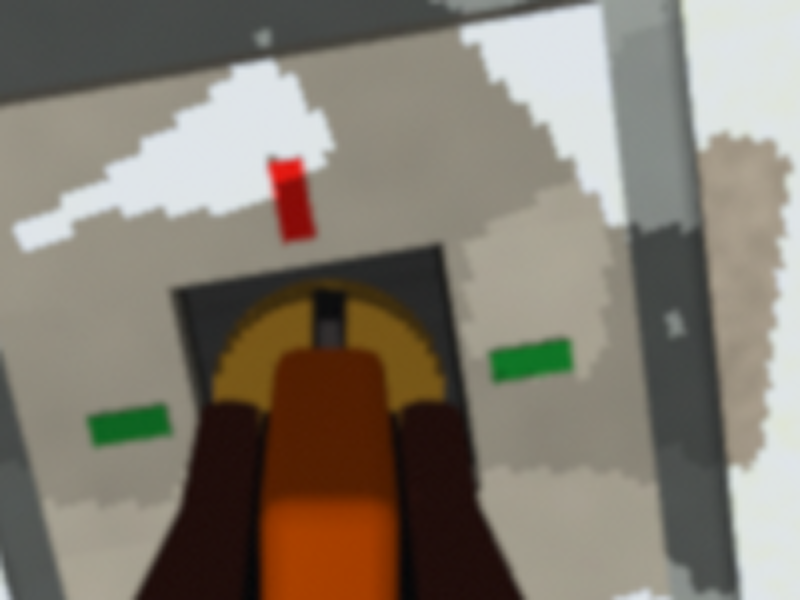

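Blade (column 329) is centred in the slot (313-346). Continue down gently.

```bash
for i in 1 2; do python3 -m inch '[{"tx":0,"ty":0,"tz":0.1,"ax":0,"ay":0,"az":0,"jaw":0},{"tx":0,"ty":0,"tz":0.1,"ax":0,"ay":0,"az":0,"jaw":0},{"tx":0,"ty":0,"tz":0,"ax":0,"ay":0,"az":0,"jaw":0}]'; done
```

```text
t: 9.85
ee_pos: [556.7, 158.5, 91.6]
orientation: [-2.553, -1.831, 0.0]
ft_force: [0.2, 0.7, -0.3]
width: 14.0
t: 10.22
ee_pos: [556.6, 158.5, 89.6]
orientation: [-2.553, -1.831, 0.0]
ft_force: [0.2, 0.8, -0.0]
width: 14.0
```

```bash
python3 -m inch '[{"tx":0,"ty":0,"tz":0.1,"ax":0,"ay":0,"az":0,"jaw":0},{"tx":0,"ty":0,"tz":0,"ax":0,"ay":0,"az":0,"jaw":0}]'; python3 -m inch '[{"tx":0,"ty":0,"tz":0.1,"ax":0,"ay":0,"az":0,"jaw":0},{"tx":0,"ty":0,"tz":0,"ax":0,"ay":0,"az":0,"jaw":0}]'
```

```text
t: 10.48
ee_pos: [556.8, 158.5, 88.9]
orientation: [2.553, 1.831, 0.0]
ft_force: [-1.6, 0.2, 3.5]
width: 13.6
t: 10.72
ee_pos: [556.7, 158.5, 87.8]
orientation: [2.553, 1.831, 0.0]
ft_force: [-1.0, -0.5, 4.8]
width: 14.0
```

Contact is at the slot floor height (tip about 59), so the blade is seated. Push in about 5.5 mm.

```bash
python3 -m inch '[{"tx":0,"ty":0,"tz":0.1,"ax":0,"ay":0,"az":0,"jaw":0},{"tx":0,"ty":0,"tz":0.1,"ax":0,"ay":0,"az":0,"jaw":0},{"tx":0,"ty":0,"tz":0.1,"ax":0,"ay":0,"az":0,"jaw":0},{"tx":0,"ty":0,"tz":0,"ax":0,"ay":0,"az":0,"jaw":0}]'; python3 -m inch '[{"tx":0,"ty":0,"tz":0.1,"ax":0,"ay":0,"az":0,"jaw":0},{"tx":0,"ty":0,"tz":0.05,"ax":0,"ay":0,"az":0,"jaw":0},{"tx":0,"ty":0,"tz":0,"ax":0,"ay":0,"az":0,"jaw":0}]'
```

```text
t: 11.22
ee_pos: [556.8, 158.5, 85.0]
orientation: [2.553, 1.831, 0.0]
ft_force: [-2.8, -1.4, 7.9]
width: 14.1
t: 11.6
ee_pos: [556.8, 158.5, 83.7]
orientation: [2.553, 1.831, 0.0]
ft_force: [-3.5, -0.4, 9.1]
width: 13.9
```

```bash
python3 -m inch '[{"tx":0,"ty":0,"tz":0.08,"ax":0,"ay":0,"az":0,"jaw":0},{"tx":0,"ty":0,"tz":0,"ax":0,"ay":0,"az":4,"jaw":0},{"tx":0,"ty":0,"tz":0,"ax":0,"ay":0,"az":4,"jaw":0},{"tx":0,"ty":0,"tz":0,"ax":0,"ay":0,"az":4,"jaw":0},{"tx":0,"ty":0,"tz":0,"ax":0,"ay":0,"az":4,"jaw":0}]'; python3 -c "
from h import *
o=get_obs();print(o['ft_force'],o['moment'])"
```

```text
t: 12.22
ee_pos: [557.6, 158.9, 83.3]
orientation: [2.784, 1.455, 0.003]
ft_force: [-1.5, 0.3, 9.9]
width: 13.8
[-1.52273779  0.31423702  9.87348407] [ 0.13094393  0.24798371 -0.0231216 ]
```

```bash
python3 -m inch '[{"tx":0,"ty":0,"tz":0.05,"ax":0,"ay":0,"az":0,"jaw":0},{"tx":0,"ty":0,"tz":0,"ax":0,"ay":0,"az":4,"jaw":0},{"tx":0,"ty":0,"tz":0,"ax":0,"ay":0,"az":4,"jaw":0},{"tx":0,"ty":0,"tz":0,"ax":0,"ay":0,"az":2,"jaw":0}]'; python3 -c "
from h import *
o=get_obs();print(o['ft_force'],o['moment'])"
```

```text
t: 12.72
ee_pos: [557.8, 159.0, 82.9]
orientation: [2.9, 1.208, 0.004]
ft_force: [-1.1, -0.4, 11.0]
width: 13.7
[-1.08380158 -0.3685559  11.00249102] [0.14651755 0.20046231 0.06972053]
```

```bash
python3 -m inch '[{"tx":0,"ty":0,"tz":0,"ax":0,"ay":0,"az":5,"jaw":0},{"tx":0,"ty":0,"tz":0,"ax":0,"ay":0,"az":5,"jaw":0},{"tx":0,"ty":0,"tz":0,"ax":0,"ay":0,"az":5,"jaw":0},{"tx":0,"ty":0,"tz":0,"ax":0,"ay":0,"az":5,"jaw":0}]'; python3 -c "
from h import *
o=get_obs();print(o['ft_force'],o['moment'])
K,im,d=shot('wrist')
save(cv2.resize(im[150:300,200:400],(800,600),interpolation=cv2.INTER_CUBIC),'w5.png')
"
```

```text
t: 13.22
ee_pos: [558.2, 159.1, 83.0]
orientation: [-3.066, -0.684, -0.005]
ft_force: [-0.7, 1.8, 10.4]
width: 14.1
[-0.68953207  1.77743339 10.35017576] [0.19008798 0.00362123 0.04121694]
```

View pics/w5.png

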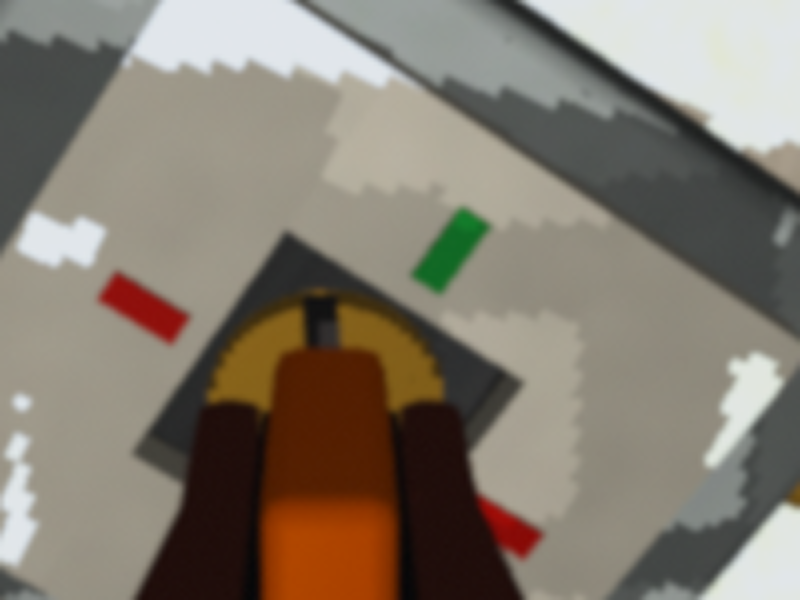

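The slot is turning with the key, lagging about 4-5°; the green mark is about 35° ahead. Turn 39° more.

```bash
python3 -m inch '[{"tx":0,"ty":0,"tz":0,"ax":0,"ay":0,"az":5,"jaw":0},{"tx":0,"ty":0,"tz":0,"ax":0,"ay":0,"az":5,"jaw":0},{"tx":0,"ty":0,"tz":0,"ax":0,"ay":0,"az":5,"jaw":0},{"tx":0,"ty":0,"tz":0,"ax":0,"ay":0,"az":5,"jaw":0},{"tx":0,"ty":0,"tz":0,"ax":0,"ay":0,"az":5,"jaw":0},{"tx":0,"ty":0,"tz":0,"ax":0,"ay":0,"az":5,"jaw":0},{"tx":0,"ty":0,"tz":0,"ax":0,"ay":0,"az":5,"jaw":0},{"tx":0,"ty":0,"tz":0,"ax":0,"ay":0,"az":4,"jaw":0}]'; python3 -c "
from h import *
o=get_obs();print(o['ft_force'],o['moment'])
K,im,d=shot('wrist')
save(cv2.resize(im[150:300,200:400],(800,600),interpolation=cv2.INTER_CUBIC),'w6.png')
"
```

```text
t: 14.28
ee_pos: [559.0, 159.0, 83.3]
orientation: [-3.117, 0.378, -0.007]
ft_force: [0.6, 0.1, 11.2]
width: 13.8
[ 0.61443574  0.05355134 11.24845869] [-0.11706763 -0.29449315  0.03270827]
```

View pics/w6.png

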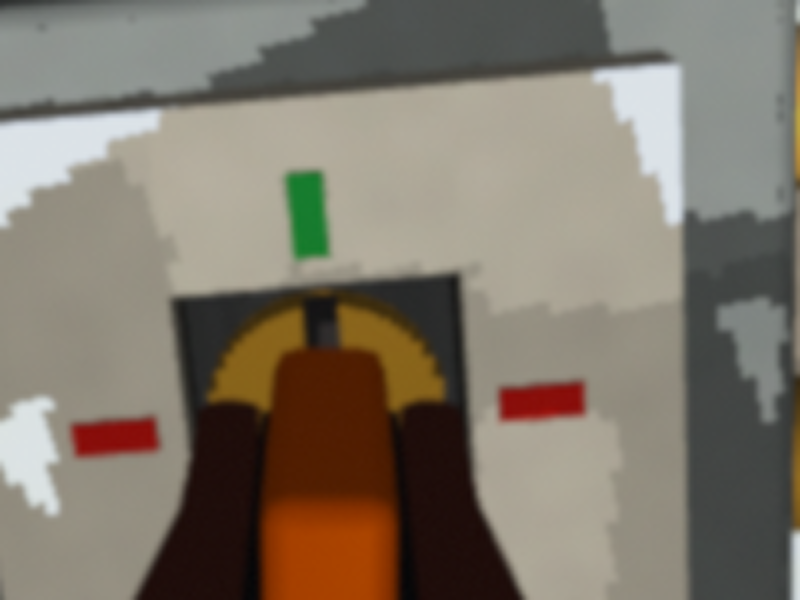

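Slot now lines up with the green mark. Relieve the turn and withdraw.

```bash
python3 -m inch '[{"tx":0,"ty":0,"tz":0,"ax":0,"ay":0,"az":-4,"jaw":0},{"tx":0,"ty":0,"tz":-0.2,"ax":0,"ay":0,"az":0,"jaw":0},{"tx":0,"ty":0,"tz":-0.2,"ax":0,"ay":0,"az":0,"jaw":0},{"tx":0,"ty":0,"tz":-0.2,"ax":0,"ay":0,"az":0,"jaw":0},{"tx":0,"ty":0,"tz":-0.3,"ax":0,"ay":0,"az":0,"jaw":0},{"tx":0,"ty":0,"tz":-0.5,"ax":0,"ay":0,"az":0,"jaw":0},{"tx":0,"ty":0,"tz":-1,"ax":0,"ay":0,"az":0,"jaw":0},{"tx":0,"ty":0,"tz":-2,"ax":0,"ay":0,"az":0,"jaw":0},{"tx":0,"ty":0,"tz":-2,"ax":0,"ay":0,"az":0,"jaw":0},{"tx":0,"ty":0,"tz":0,"ax":0,"ay":0,"az":0,"jaw":0}]'
python3 - <<'E'
from w import *
o=get_obs();print(o['ft_force'],o['ee_pos'],o['qpos'])
T=R.from_rotvec(o['orientation']).as_matrix();print('yaw',np.degrees(np.arctan2(T[1,0],T[0,0])))
K,im,d=shot('wrist')
save(cv2.resize(im[90:360,100:460],(800,600),interpolation=cv2.INTER_CUBIC),'w7.png')
for r in masks_of('wrist','lock_turn')[:1]: rep(pts(K,d,r['pixels']),'lock')
for r in masks_of('wrist','key')[:1]:
    p=pts(K,d,r['pixels']);p=p[p[:,2]>p[:,2].max()-8];rep(p,'key');print('key in tool',(p.mean(0)-o['ee_pos'])@T)
E
```

```text
t: 15.58
ee_pos: [556.9, 158.7, 147.3]
orientation: [-3.13, 0.265, -0.002]
ft_force: [-0.4, 0.4, -1.3]
width: 13.6
[-0.35806152  0.39293984 -1.3004067 ] [556.94832998 158.71885035 147.26754345] [2.56962488e-01 4.53058738e-01 1.78748689e+00 2.57746142e-04
 8.99494031e-01 4.25941532e-01]
yaw -9.690994192969137
lock 1656 [556.4 155.2] [36.9 32.8] 79.08 z [57.8 64.  65.3]
key 2487 [555.5 157.4] [34.1 14. ] 80.28 z [179.3 181.8 182.9]
key in tool [ -1.15299266  -0.20177461 -34.27720647]
```

View pics/w7.png

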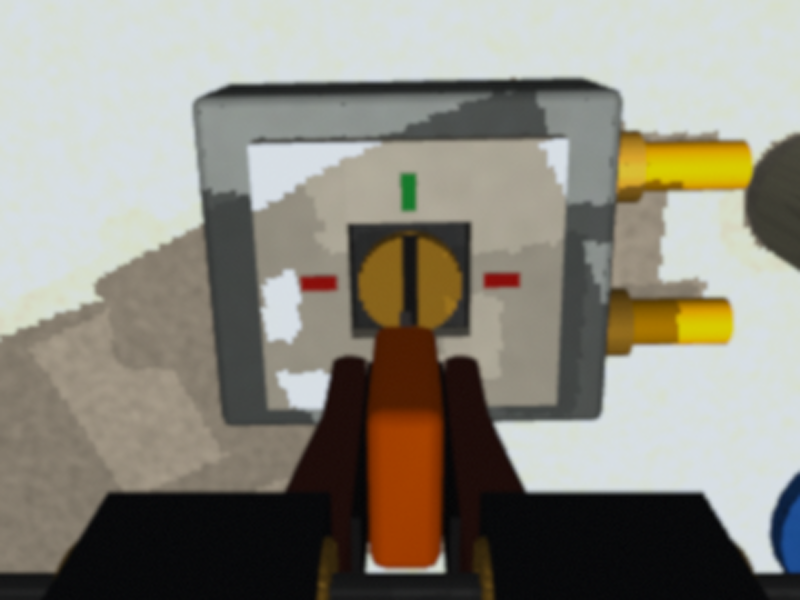

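Lock is latched along the green marks, head back up at its original height. Return to the stand.

```bash
python3 -m inch '[{"tx":0,"ty":0,"tz":-2.4,"ax":0,"ay":0,"az":0,"jaw":0},{"tx":0,"ty":0,"tz":-2.4,"ax":0,"ay":0,"az":0,"jaw":0},{"tx":0.3,"ty":2.7,"tz":0,"ax":0,"ay":0,"az":0,"jaw":0},{"tx":0.5,"ty":4.7,"tz":0,"ax":0,"ay":0,"az":0,"jaw":0},{"tx":0.55,"ty":4.7,"tz":0,"ax":0,"ay":0,"az":0,"jaw":0},{"tx":0.55,"ty":4.7,"tz":0,"ax":0,"ay":0,"az":0,"jaw":0},{"tx":0.55,"ty":4.7,"tz":0,"ax":0,"ay":0,"az":0,"jaw":0},{"tx":0.55,"ty":4.7,"tz":0,"ax":0,"ay":0,"az":0,"jaw":0},{"tx":0.55,"ty":4.7,"tz":0,"ax":0,"ay":0,"az":0,"jaw":0},{"tx":0.4,"ty":4.2,"tz":0,"ax":0,"ay":0,"az":0,"jaw":0},{"tx":0.3,"ty":2.7,"tz":0,"ax":0,"ay":0,"az":0,"jaw":0}]' && python3 -m inch '[{"tx":0,"ty":0,"tz":0,"ax":0,"ay":0,"az":-10,"jaw":0},{"tx":0,"ty":0,"tz":0,"ax":0,"ay":0,"az":-10,"jaw":0},{"tx":0,"ty":0,"tz":0,"ax":0,"ay":0,"az":-10,"jaw":0},{"tx":0,"ty":0,"tz":0,"ax":0,"ay":0,"az":-10,"jaw":0},{"tx":0,"ty":0,"tz":0,"ax":0,"ay":0,"az":-10,"jaw":0},{"tx":0,"ty":0,"tz":0,"ax":0,"ay":0,"az":-10,"jaw":0},{"tx":0,"ty":0,"tz":0,"ax":0,"ay":0,"az":-10,"jaw":0},{"tx":0,"ty":0,"tz":0,"ax":0,"ay":0,"az":-10,"jaw":0},{"tx":0,"ty":0,"tz":0,"ax":0,"ay":0,"az":-10,"jaw":0},{"tx":0,"ty":0,"tz":0,"ax":0,"ay":0,"az":-10.5,"jaw":0},{"tx":0,"ty":0,"tz":3,"ax":0,"ay":0,"az":0,"jaw":0},{"tx":0,"ty":0,"tz":3,"ax":0,"ay":0,"az":0,"jaw":0}]'
python3 - <<'E'
from w import *
for i in range(3):
    K,im,d=shot('wrist');o=get_obs();print(o['ee_pos'].round(1),o['orientation'].round(3))
T=R.from_rotvec(o['orientation']).as_matrix();print('yaw',np.degrees(np.arctan2(T[1,0],T[0,0])))
save(cv2.resize(im[110:335,130:430],(800,600),interpolation=cv2.INTER_CUBIC),'w8.png')
for r in masks_of('wrist','stand_mouth')[:1]:
    p=pts(K,d,r['pixels']);rep(p[(p[:,2]>31)&(p[:,2]<40)],'stand')
for r in masks_of('wrist','key')[:1]:
    p=pts(K,d,r['pixels']);p=p[p[:,2]>p[:,2].max()-8];rep(p,'key')
E
```

```text
t: 17.1
ee_pos: [533.9, -222.9, 192.7]
orientation: [-3.13, 0.268, 0.003]
ft_force: [0.1, -0.5, -0.2]
width: 14.1
t: 18.6
ee_pos: [534.5, -221.0, 132.4]
orientation: [-2.205, -2.236, 0.0]
ft_force: [-0.7, -0.6, 0.9]
width: 14.0
[ 532.  -219.9  128.4] [-2.201 -2.232  0.004]
[ 532.1 -220.   130. ] [-2.201 -2.232  0.004]
[ 533.3 -220.5  131.8] [-2.202 -2.234  0.003]
yaw 90.80726509642754
key 2446 [ 531.3 -221.3] [34.2 14. ] 0.05 z [162.2 164.4 165.5]
```

View pics/w8.png

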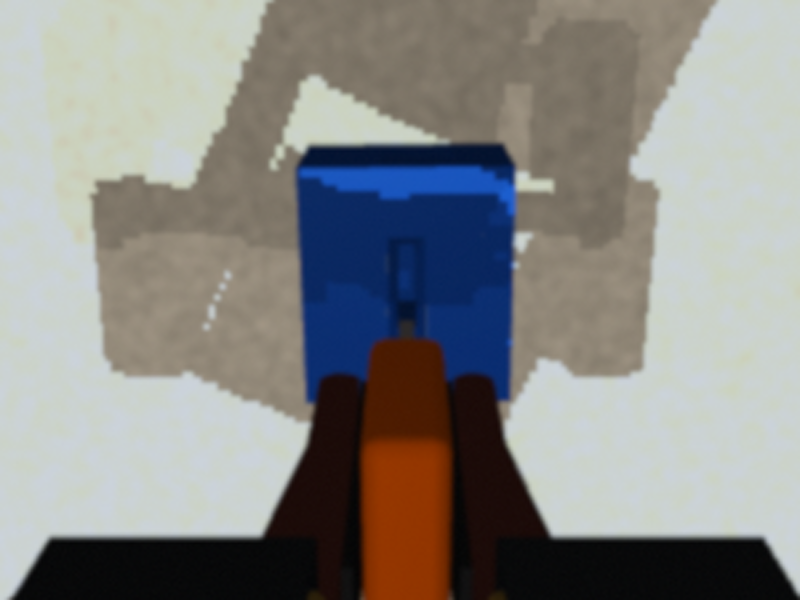

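Blade (crop column 406) lies in line with the pocket (column 406). Lower to just above the stand, let it settle and read.

```bash
python3 -m inch '[{"tx":0,"ty":0,"tz":2,"ax":0,"ay":0,"az":0,"jaw":0},{"tx":0,"ty":0,"tz":2,"ax":0,"ay":0,"az":0,"jaw":0},{"tx":0,"ty":0,"tz":1,"ax":0,"ay":0,"az":0,"jaw":0},{"tx":0,"ty":0,"tz":0.3,"ax":0,"ay":0,"az":0,"jaw":0},{"tx":0,"ty":0,"tz":0,"ax":0,"ay":0,"az":0,"jaw":0},{"tx":0,"ty":0,"tz":0,"ax":0,"ay":0,"az":0,"jaw":0}]'
python3 - <<'E'
from w import *
for i in range(3):
    K,im,d=shot('wrist');o=get_obs();print(o['ee_pos'].round(1),o['orientation'].round(3))
T=R.from_rotvec(o['orientation']).as_matrix();print('yaw',np.degrees(np.arctan2(T[1,0],T[0,0])))
save(cv2.resize(im[130:280,180:380],(800,600),interpolation=cv2.INTER_CUBIC),'w9.png')
for t in ('stand_mouth','key'):
  for r in masks_of('wrist',t)[:1]:
    p=pts(K,d,r['pixels']);p=p[(p[:,2]>31)&(p[:,2]<40)] if t!='key' else p[p[:,2]>p[:,2].max()-8];rep(p,t)
E
```

```text
t: 19.6
ee_pos: [535.4, -221.5, 81.6]
orientation: [2.205, 2.236, 0.001]
ft_force: [0.5, -0.0, -0.7]
width: 14.1
[ 535.4 -221.4   81.5] [2.205e+00 2.236e+00 1.000e-03]
[ 535.3 -221.4   81.5] [2.205e+00 2.236e+00 1.000e-03]
[ 535.2 -221.4   81.3] [2.205 2.237 0.   ]
yaw 90.80771583280311
key 2523 [ 533.9 -222.8] [34.3 14. ] 0.92 z [112.9 115.8 116.8]
```

View pics/w9.png

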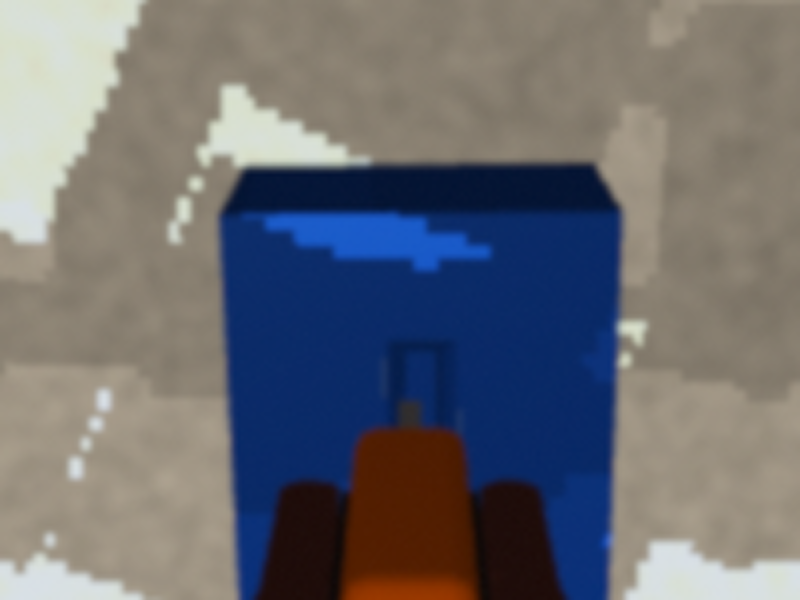

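Blade sits at column 411 against pocket centre 421, so after parallax it needs about 1.3 mm toward +tool x. Correct this and enter slowly.

```bash
python3 -m inch '[{"tx":0.13,"ty":0.06,"tz":0.5,"ax":0,"ay":0,"az":0,"jaw":0},{"tx":0,"ty":0,"tz":0.5,"ax":0,"ay":0,"az":0,"jaw":0},{"tx":0,"ty":0,"tz":0.3,"ax":0,"ay":0,"az":0,"jaw":0},{"tx":0,"ty":0,"tz":0,"ax":0,"ay":0,"az":0,"jaw":0},{"tx":0,"ty":0,"tz":0,"ax":0,"ay":0,"az":0,"jaw":0}]'
python3 - <<'E'
from w import *
K,im,d=shot('wrist');o=get_obs();print(o['ee_pos'].round(1),o['ft_force'],K['cx'])
save(cv2.resize(im[130:280,180:380],(800,600),interpolation=cv2.INTER_CUBIC),'w10.png')
E
```

```text
t: 20.48
ee_pos: [535.6, -220.0, 67.9]
orientation: [-2.206, -2.237, 0.0]
ft_force: [0.3, 0.3, -0.9]
width: 14.0
[ 535.6 -220.    68. ] [ 0.05829504  0.3097272  -0.36737887] 281.98848409984856
```

View pics/w10.png

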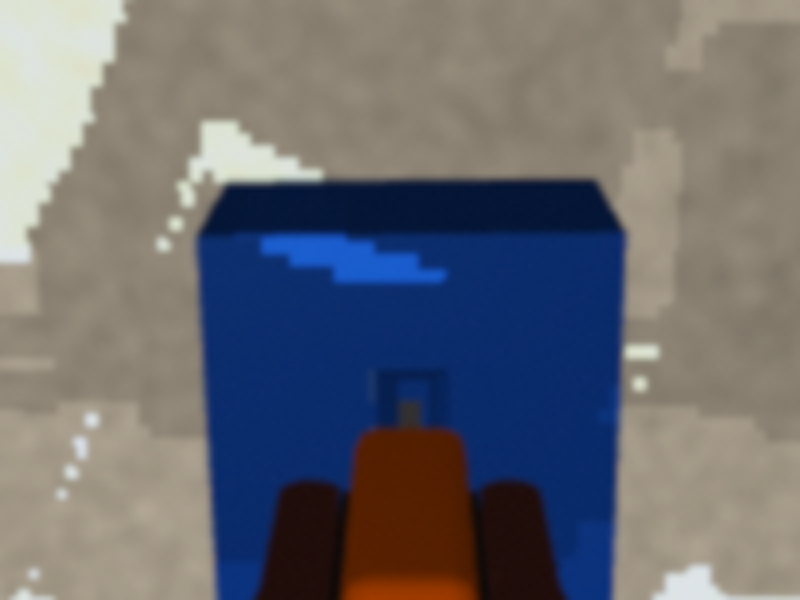

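Blade (411) now centred on the pocket (412). Insert.

```bash
python3 -m inch '[{"tx":0,"ty":0,"tz":0.3,"ax":0,"ay":0,"az":0,"jaw":0},{"tx":0,"ty":0,"tz":0.3,"ax":0,"ay":0,"az":0,"jaw":0},{"tx":0,"ty":0,"tz":0.3,"ax":0,"ay":0,"az":0,"jaw":0},{"tx":0,"ty":0,"tz":0,"ax":0,"ay":0,"az":0,"jaw":0}]' && python3 -m inch '[{"tx":0,"ty":0,"tz":0.3,"ax":0,"ay":0,"az":0,"jaw":0},{"tx":0,"ty":0,"tz":0.3,"ax":0,"ay":0,"az":0,"jaw":0},{"tx":0,"ty":0,"tz":0.2,"ax":0,"ay":0,"az":0,"jaw":0},{"tx":0,"ty":0,"tz":0,"ax":0,"ay":0,"az":0,"jaw":0}]'
```

```text
t: 21.02
ee_pos: [535.3, -219.9, 58.5]
orientation: [-2.205, -2.237, 0.0]
ft_force: [-0.1, -0.3, -1.2]
width: 14.2
t: 21.52
ee_pos: [535.4, -219.9, 50.7]
orientation: [-2.205, -2.237, 0.0]
ft_force: [-0.4, 0.2, -0.3]
width: 13.7
```

```bash
python3 -m inch '[{"tx":0,"ty":0,"tz":0.2,"ax":0,"ay":0,"az":0,"jaw":0},{"tx":0,"ty":0,"tz":0.2,"ax":0,"ay":0,"az":0,"jaw":0},{"tx":0,"ty":0,"tz":0.1,"ax":0,"ay":0,"az":0,"jaw":0},{"tx":0,"ty":0,"tz":0.1,"ax":0,"ay":0,"az":0,"jaw":0},{"tx":0,"ty":0,"tz":0,"ax":0,"ay":0,"az":0,"jaw":0}]' && python3 -m inch '[{"tx":0,"ty":0,"tz":0.1,"ax":0,"ay":0,"az":0,"jaw":0},{"tx":0,"ty":0,"tz":0,"ax":0,"ay":0,"az":0,"jaw":0}]'
```

```text
t: 22.15
ee_pos: [535.5, -220.0, 44.8]
orientation: [-2.206, -2.237, 0.0]
ft_force: [0.3, -0.3, 0.2]
width: 13.8
t: 22.4
ee_pos: [535.5, -219.9, 43.8]
orientation: [-2.206, -2.237, 0.0]
ft_force: [0.6, 0.5, -0.2]
width: 14.0
```

```bash
python3 -m inch '[{"tx":0,"ty":0,"tz":0.05,"ax":0,"ay":0,"az":0,"jaw":0},{"tx":0,"ty":0,"tz":0,"ax":0,"ay":0,"az":0,"jaw":0}]' && python3 -m inch '[{"tx":0,"ty":0,"tz":0.05,"ax":0,"ay":0,"az":0,"jaw":0},{"tx":0,"ty":0,"tz":0,"ax":0,"ay":0,"az":0,"jaw":0}]'
```

```text
t: 22.65
ee_pos: [535.6, -220.0, 43.7]
orientation: [2.206, 2.237, 0.0]
ft_force: [-1.0, 0.3, 4.2]
width: 13.5
t: 22.9
ee_pos: [535.6, -219.9, 43.7]
orientation: [2.205, 2.237, 0.0]
ft_force: [-2.4, 0.9, 10.5]
width: 13.9
```

Contact at the original grip height, so the key is home. Relax, open and retreat.

```bash
python3 -m inch '[{"tx":0,"ty":0,"tz":-0.06,"ax":0,"ay":0,"az":0,"jaw":0},{"tx":0,"ty":0,"tz":0,"ax":0,"ay":0,"az":0,"jaw":0.4},{"tx":0,"ty":0,"tz":0,"ax":0,"ay":0,"az":0,"jaw":0.5},{"tx":0,"ty":0,"tz":0,"ax":0,"ay":0,"az":0,"jaw":0.6},{"tx":0,"ty":0,"tz":0,"ax":0,"ay":0,"az":0,"jaw":0.6},{"tx":0,"ty":0,"tz":-1,"ax":0,"ay":0,"az":0,"jaw":0.6},{"tx":0,"ty":0,"tz":-3,"ax":0,"ay":0,"az":0,"jaw":0.6},{"tx":0,"ty":0,"tz":-5,"ax":0,"ay":0,"az":0,"jaw":0.6},{"tx":0,"ty":0,"tz":-5,"ax":0,"ay":0,"az":0,"jaw":0.6},{"tx":0,"ty":0,"tz":-4,"ax":0,"ay":0,"az":0,"jaw":0.6},{"tx":0,"ty":0,"tz":0,"ax":0,"ay":0,"az":0,"jaw":0.6},{"tx":0,"ty":0,"tz":0,"ax":0,"ay":0,"az":0,"jaw":0.6}]'
python3 - <<'E'
from w import *
K,im,d=shot('wrist');o=get_obs();print(o['ee_pos'].round(1),o['width'])
a=im[60:300,160:400].copy()
for t in ('stand_mouth','key'):
  for r in masks_of('wrist',t)[:1]:
    p=pts(K,d,r['pixels']);p=p[(p[:,2]>31)&(p[:,2]<40)] if t!='key' else p[p[:,2]>p[:,2].max()-6]
    rep(p,t)
K,im,d=shot('top');save(np.hstack([cv2.resize(a,(400,400)),cv2.resize(im[130:300,80:480],(400,400))]),'w11.png')
E
```

```text
t: 24.4
ee_pos: [535.0, -219.7, 223.2]
orientation: [-2.205, -2.237, 0.0]
ft_force: [0.2, 0.9, -0.0]
width: 53.0
[ 534.7 -219.6  222.4] 52.76698204066425
stand_mouth 3440 [ 535.  -221.4] [70.3 60. ] 1.13 z [33.2 34.5 35.7]
key 569 [ 534.6 -221.4] [33.5 13.4] 0.6 z [76.1 78.2 79.4]
```

```bash
python3 -c "
from workcell import ctrl; print(ctrl.close_job())"
```

```text
the job is handed in; nothing more can be done
None
```

The hatch is locked, the key is back in its stand, and I handed the job in after about 24.5 s on the robot's clock.

- **Lock:** I seated the blade in the slot, pushed the lock in about 5.5 mm and turned it clockwise until the slot lined up with the green marks. The measured vertical push was at most about 11 N, with sideways force up to about 3.5 N. After I drew the key out, the wrist picture showed the slot along the green marks. The head's top measured 64.0 mm, against 64.1 mm before, so it had sprung back up.
- **Key:** Its handle met the stand at the same height as when I gripped it (TCP 43.7 mm). After release, the handle's top measured 78.2 mm, against 78.1 mm at the start. It is centred in the stand to about 0.5 mm and upright. The gripper was open and clear, 180 mm above.
- **What I didn't check:** My final picture, meant to confirm the key and the rest of the bench by eye, came after the limit of 12 views. The key's last check is therefore from the measurements alone. I did not check the bystanders afterwards, but the key travelled well above them and no unexpected force showed.
- **Readings that disagreed:** The camera's position for the key and the robot's own reading differed by 1 to 2 mm throughout. I lined up both insertions by comparing blade and slot in the same picture.
- **Move entry:** One pair of small descent moves was run through a two-pass shell loop instead of being typed out separately.

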